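# Refit the cover of the hob's igniter unit and lock its quarter-turn stud

### The arm

A 6-joint arm with a two-finger parallel gripper is mounted at the origin on a cart in front of the work surface, level with it; the furniture and walls round the work are solid. World frame = base frame: x ahead of the robot, y to its left, z up, the work surface at z = 0. Lengths are in m, angles in rad, forces in N, time in s.
With the tool pointing down it reaches from about 0.35 to 0.775 m from the base axis. Payload 7.3 kg.
Tool frame: the origin (TCP) lies at the centre of the arm's flange, where the gripper is bolted on; the fingertips stand 178 mm ahead of it and the grasp point (between the pads) lies 159 mm ahead of it (tip_extent is the distance from the TCP to the fingertips, in m); z points along the fingers, y is the line along which they close (so a half turn about z gives the same grasp; the last joint's range is limited). The gripper opens to 92 mm and grips with 3 to 60 N. Pads are 19 mm wide; open, the fingers measure 130 mm over their backs; the gripper's body (75 mm by 190 mm) begins 47 mm behind the grasp point.
Start: joints at [0.997, 0.342, 1.524, -0, 1.275, -0.146], TCP at [0.218, 0.478, 0.405] pointing down, gripper open.
Joint ranges: [-2.53, 2.53], [-0.77, 2.02], [0.04, 2.7], [-1, 4.14], [0.28, 2.66], [-3.11, 3.11]. Speed limits (rad/s): [2.57, 2.57, 3.14, 3.14, 3.14, 3.14].

### API

Orientations are given as [roll, pitch, yaw] about the fixed x, y, z axes, in that order (R = Rz(yaw) Ry(pitch) Rx(roll)).
In Python, from cell import * gives the robot as it stands.
- The arm moves only by the tool arm_command, never from a script. Its arguments are lists of equal length, an entry for each row: "xyz": the shift along the world's x, y, z in mm, a list of three; "spin": the turn about the world's z in degrees. In form: {"xyz": [[tx, ty, tz], ...], "spin": [spin, ...]}. A call has 1 to 20 rows; each row shifts and turns the commanded pose from where the row before left it; what a row does not reach is not made up. A row lasts 1/10 s, in which the tool goes at most 50 mm and 8.59 degrees, less where a joint would pass 70% of its speed; a pose out of reach is approached as far as the arm can. A call with a gripper value outside its range is refused whole. "jaw" is the opening, from -1 (shut) to 1 (fully open), set as the call begins (left out, the last holds). The fingers move at their own pace and stop on an object; "squeeze" is the grip in N (left out, the last holds). Time passes only in rows, so rows that do not move let the fingers close. It gives the time, the measured TCP pose, the force, the opening and the grip force at its end, in the units of the state.
- observe(): the state, without advancing time (a new reading comes with each control period).
- read_camera(name): name is "side" or "top" or "wrist"; returns a dict with "img" (400x640x3 uint8, red, green, blue), "depth" (400x640 float32, m along the optical axis (not along the pixel's ray), 0 where there is no reading), "fx", "fy", "cx", "cy" (pixels), "world_from_camera" (4x4, takes a point from camera to world coordinates). Camera axes: x right, y up, looking along -z (the intrinsics and any distortion apply to the point x, -y, -z); pixel columns grow to the right and rows downward; lengths in m; the calibration is good to about 2 mm. A picture is of the moment at which its call begins.
- hand_in(): hands the job in; it is judged then, once.
The state is a dict: "time": time; "qpos": joint angles; "qvel": joint speeds; "joint_efforts": joint torques, N m; "tool_pos": TCP position; "tool_rot": TCP orientation; "contact_force": force on the tool from outside, world axes, zero at the start; "torque": the same for the moment, N m; "opening": finger opening in m; "grip_force": force on a finger pad.
Only numpy, scipy, OpenCV 4.12 (cv2) and the standard library are available. Lean on these libraries where they do the work, as an engineer would, in place of code of your own. Each camera call takes 0.05 s, during which the arm holds its last target. There are 200 camera calls.

### The job

The igniter unit of the hob has a fresh cell and needs its cover back on. Lay the loose cover flat on the unit's ledge a little short of home and slide it fully home, its two tongues under the lip. Then find the slot of the floating receptacle with the wing stud, push the stud in against its spring and give it a quarter turn clockwise (seen from above), so that it stays caught and locks the cover when you let go. The cover is thin plastic: go gently (never press or shove it on the unit with 40 N), and leave the other things on the worktop where they are.

Things in the scene. Friction and masses are not known exactly. Their poses are not given: they have to be found in the camera images.
- igniter: white plastic igniter unit, 142 x 92 mm plus four short terminals at the rear, 53 mm high, open at the top until covered, a cell in a black cradle inside. Stands firmly on suction feet, does not move. Origin: on the worktop below the middle of the cover's place; x along its length to the rear end (lip, terminals), y across, z up
- cover_home (a point): where the cover's origin lies (within 1 mm in x, 2 mm in y), axes parallel, when it is home: on the igniter, 44 mm above its origin, in the plane of the flat ledge that carries the cover's rim; axes as the igniter's. Rails with round tops stand along both sides, 76 mm apart, 7 mm above the ledge; the front end (-x) has none. Laid from above the cover must be 10 to 22 mm short of home (-x)
- lip (a point): middle of the front edge of the igniter's rear lip, at its top, 61 mm in +x from cover_home and 9 mm above the ledge; axes as the igniter's. The lip spans the width, is 3 mm thick (6 to 9 mm above the ledge) and 15 mm deep. The cover's tongues go under it; the cover is home when its rear edge stops against the lip
- slot (a point): centre of the stud's receptacle, a round steel plate (36 mm wide, 3 mm thick) in the igniter's bridge, 30 mm in -x from cover_home, at ledge height; axes as the igniter's. It floats: its slot (27 x 7 mm) lies along the igniter's y only roughly, up to 0.5 rad off either way; the angle is not reported. See it before covering, or feel for it with the stud. It swivels only under 0.2 N m
- cover: loose grey plastic cover, 120 mm long (x), 72 mm wide (y), 9 mm thick with its rim, about 175 g with its stud. Lies on the worktop, right way up. Origin: centre of its underside; x points to the rear edge, from which two tongues stick out 9 mm at y = +-22 mm (16 mm wide, 1 to 4 mm above the underside). On top: a pull rib and the wing stud
- cover_rib (a point): centre of the cover's pull rib, 27 mm in +x from the cover's origin, 19 mm above its underside; axes as the cover's. The rib is 10 mm thick (x), 44 mm long (y) and stands from 9 to 29 mm above the underside: grip it from above, fingers closing along the cover's x
- wing (a point): centre of the steel wing head of the stud, captive in the cover 30 mm in -x from its origin; 33 mm above the cover's underside with the stud out; turns and sinks with it. Wing 9 mm thick (its x), 34 mm long (its y), 20 mm high: grip it across its thickness. Below it a stem; at its foot, parallel to the wing, a cross-pin 22 mm long, 4 mm thick, inside the rim while the stud is out
- stud (a joint): turn of the stud, rad, growing clockwise seen from above: 0 with the wing along the cover's y, 1.57 along its x. Starts between 0.25 and 0.75; turns from -0.7 to 2.3 with little friction (0.03 N m). The pin enters the slot within about 0.15 rad of the slot's angle (-0.5 to 0.5). From there it locks 1.3 to 1.65 rad on clockwise, where a stop ends the turn; the other way is blocked
- stud_press (a joint): how far the stud is pushed in, m: 0 out (sprung, 3 N), 0.012 fully in (11.4 N, 0.7 N/mm; then a hard stop). Not in line with the slot it stops hard before 0.001. In the slot it must go 0.0100 or more in before it can turn: the pin then passes under a cam ramp. Locked, it drops back into a pocket beyond the ramp and stays at about 0.008 when let go; not turned far enough it stays at 0.010
- old_cell: flat battery cell lying on its side, 15 mm thick and 50 mm long, origin at the centre of its underside; a bystander
- teaspoon: steel teaspoon, 137 mm long, 13 mm high, lying on the worktop; origin at the centre of its underside; a bystander
- mug: light blue mug, 81 mm wide and 94 mm high, standing behind the work near the toaster; origin at the centre of its underside; a bystander
- pepper_mill: wooden pepper mill, 58 mm wide and 170 mm high, standing at the back beside the hob; origin at the centre of its underside; a bystander
- spice_jar: glass spice jar with a dark lid, 41 mm wide and 105 mm high, standing at the right before the tall cupboard, whose upright door handle (x 0.58 to 0.6, y -0.23, z 0.32 to 0.55) the wrist must pass clear of; origin at the centre of its underside; a bystander
- tape: roll of tan masking tape, 104 mm wide and 25 mm high, lying flat at the right front; origin at the centre of its underside; a bystander
- salt_shaker: salt shaker with a rounded grey cap, 44 mm wide and 90 mm high, standing at the right; origin at the centre of its underside; a bystander

How it is judged:
On the way, in this order (a step that is already met when the one before it is completed fails the run):
1. the cover lies flat on the ledge, fully home under the lip, with the stud still out (x of cover in the frame of cover_home between -0.003 and 0.003 m and y of cover in the frame of cover_home between -0.004 and 0.004 m and z of cover in the frame of cover_home below 0.0015 m and angle between the z axis of cover and the z axis of igniter, either way round below 0.03 rad and value of joint stud_press below 0.003 m), for 0.2 s.
2. the stud is pushed in through the slot, deep enough to turn under the cam ramps (value of joint stud_press above 0.0092 m and value of joint stud below 0.75 rad), for 0.03 s.
At the end, for the whole second after the job is handed in: The cover lies flat (within 0.03 rad) on the ledge and home (within 3 mm in x, 4 mm in y, 1.5 mm in height), the stud is turned clockwise (past 0.75 rad) and, let go, is caught in the pocket beyond the cam ramp, 6.5 to 9 mm in, and all is at rest (x of cover in the frame of cover_home between -0.003 and 0.003 m and y of cover in the frame of cover_home between -0.004 and 0.004 m and z of cover in the frame of cover_home below 0.0015 m and angle between the z axis of cover and the z axis of igniter, either way round below 0.03 rad and value of joint stud above 0.75 rad and value of joint stud_press between 0.0065 and 0.009 m and velocity of joint stud between -0.1 and 0.1 rad/s and linear speed of cover below 0.01 m/s); the robot touches nothing.
It fails at once if the cover (with its stud) is pressed or shoved on the igniter with more than 40 N (contact force between cover and igniter above 40 N).
It fails at once if a bystander is moved by more than 30 mm (distance of any of old_cell, teaspoon, mug, pepper_mill, spice_jar, tape, salt_shaker from where it was at the start of the episode above 0.03 m).
It also fails if it takes over 69 s, if anything falls off the work surface, if the arm or the gripper's body presses on something with over 40 N, if the wrist force passes 120 N, or if a joint passes its speed limit or range.

## Working session

There is one attempt and no reset: what is moved stays moved. The work goes in short steps, Python scripts to look and compute and a tool call to move; the robot and the scene stay as the last step left them, time stands still between calls to the robot, and variables do not carry over. Pictures are saved under pics/ and viewed, at most 10 in all, crops included, and the job is handed in when it is done.

Besides the shell and the picture viewer there is one more tool, called as a command line: name --pt "numbers of a row" for each row, then --argument value for the rest. arm_command: Moves the arm, as the interface text tells. Its arguments: {"type":"object","properties":{"xyz":{"type":"array","items":{"type":"array","items":{"type":"number"}}},"spin":{"type":"array","items":{"type":"number"}},"jaw":{"type":"number"},"squeeze":{"type":"number"}},"required":["xyz","spin"]}

```bash
mkdir -p pics; ls
cat > h.py <<'E'
from cell import *
import numpy as np, cv2
def cam(n):
    c=read_camera(n); return c
def cloud(c):
    h,w=c["depth"].shape; u,v=np.meshgrid(np.arange(w),np.arange(h)); d=c["depth"]
    P=np.stack([(u-c["cx"])/c["fx"]*d,-(v-c["cy"])/c["fy"]*d,-d,np.ones_like(d)],-1)
    W=P@np.array(c["world_from_camera"]).T
    W=W[...,:3]; W[d==0]=np.nan
    return W
def onplane(c,u,v,z):
    T=np.array(c["world_from_camera"]); r=T[:3,:3]@np.array([(u-c["cx"])/c["fx"],-(v-c["cy"])/c["fy"],-1])
    o=T[:3,3]; return o+r*(z-o[2])/r[2]
E
python3 - <<'E'
from h import *
for n in ["top","side"]:
    c=cam(n); print(n,[k for k in c],c["fx"],c["cx"],np.round(c["world_from_camera"],3).tolist(),{k:c[k] for k in c if k not in("img","depth","world_from_camera")})
    cv2.imwrite(f"pics/{n}0.png",c["img"][...,::-1]); np.savez(f"{n}0.npz",**c)
print(observe())
E
```

```text
pics
top ['img', 'depth', 'fx', 'fy', 'cx', 'cy', 'world_from_camera'] 396.4649516037036 317.75632019373836 [[-0.007, 0.993, -0.115, 0.386], [-1.0, -0.007, -0.003, -0.103], [-0.004, 0.115, 0.993, 1.19], [0.0, 0.0, 0.0, 1.0]] {'fx': 396.4649516037036, 'fy': 396.4649516037036, 'cx': 317.75632019373836, 'cy': 194.94843249254413}
side ['img', 'depth', 'fx', 'fy', 'cx', 'cy', 'world_from_camera'] 440.86436008840735 316.74544235831956 [[-0.999, -0.035, 0.026, 0.551], [0.04, -0.484, 0.874, 1.077], [-0.018, 0.874, 0.485, 0.724], [0.0, 0.0, 0.0, 1.0]] {'fx': 440.86436008840735, 'fy': 440.86436008840735, 'cx': 316.74544235831956, 'cy': 202.70618501494536}
{'time': 0.1, 'qpos': array([ 9.97009544e-01,  3.42629068e-01,  1.52491898e+00,  5.28956483e-05,
        1.27542160e+00, -1.45983121e-01]), 'qvel': array([-0.00197818, -0.00183416, -0.00200867,  0.0001492 , -0.00019624,
        0.0009285 ]), 'joint_efforts': array([ 1.75604135e-03, -4.32007778e+01, -2.44691777e+01,  7.18681631e-02,
        5.26018068e-02, -9.72017602e-06]), 'tool_pos': array([0.21770478, 0.4775958 , 0.40412763]), 'tool_rot': array([-3.14023767e+00, -2.50350062e-04,  2.71377339e+00]), 'contact_force': array([-0.72529459,  0.82004812, -0.04186566]), 'torque': array([ 0.00348488, -0.01308498,  0.02691942]), 'grip_force': 0.0, 'opening': 0.09172816676434907}
```

View pics/top0.png

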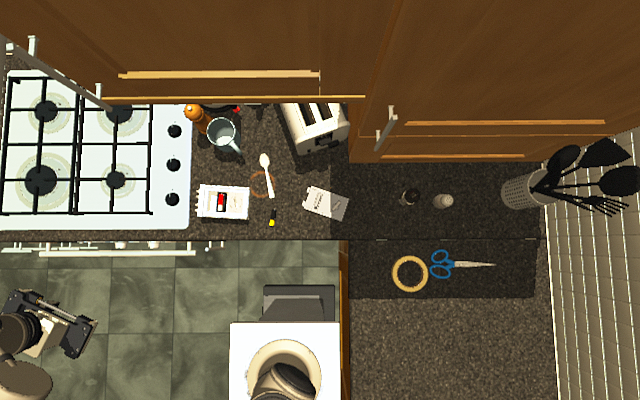

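View pics/side0.png

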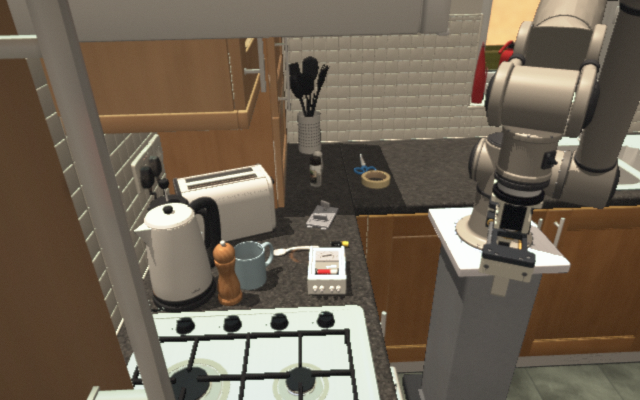

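The top view shows the igniter at about (222,201), terminals to the left (world +y), and the cover at (326,203), with the spoon at (267,175) and the cell at (272,216) between them. Next I'll measure these from closer crops.

Run:
```python
from h import *
t=dict(np.load("top0.npz")); s=dict(np.load("side0.npz"))
a=cv2.resize(t["img"][170:235,180:360],None,fx=4.4,fy=4.4,interpolation=cv2.INTER_CUBIC)
b=cv2.resize(s["img"][195:300,270:360],None,fx=2.8,fy=2.8,interpolation=cv2.INTER_CUBIC)
m=np.zeros((590,800,3),np.uint8); m[:a.shape[0],:a.shape[1]]=a[:,:800]; m[290:290+b.shape[0],:b.shape[1]]=b[:300]
cv2.imwrite("pics/c1.png",m[...,::-1])
W=cloud(t)
for name,(r0,r1,c0,c1),(z0,z1) in [("ign",(175,230,190,255),(0.035,0.07)),("cov",(180,228,298,352),(0.004,0.06)),("covtop",(180,228,298,352),(0.018,0.06))]:
    S=W[r0:r1,c0:c1]; k=(S[...,2]>z0)&(S[...,2]<z1); P=S[k]
    r=cv2.minAreaRect(P[:,:2].astype(np.float32)*1000)
    print(name,k.sum(),r,np.round(np.percentile(P[:,2],[5,25,50,75,95]),4), P.mean(0))
    for q in cv2.boxPoints(r): print(np.round(q))
```

```text
ign 1166 ((502.977294921875, 176.60409545898438), (143.1893768310547, 92.21234130859375), 86.23114013671875) [0.0401 0.0434 0.0458 0.0501 0.0548] [0.50221026 0.17141283 0.04668053]
[452. 108.]
[544. 102.]
[554. 245.]
[462. 251.]
cov 1047 ((497.75665283203125, -117.000244140625), (156.0274658203125, 141.58969116210938), 89.4869384765625) [0.0047 0.0075 0.0094 0.0114 0.0295] [ 0.49911404 -0.12010849  0.01119088]
[ 426. -194.]
[ 568. -196.]
[569. -40.]
[428. -38.]
covtop 91 ((495.1164855957031, -122.71468353271484), (70.00028228759766, 43.68688201904297), 63.17661666870117) [0.0226 0.028  0.0311 0.041  0.0442] [ 0.49883789 -0.11964668  0.0334017 ]
[ 460. -144.]
[ 499. -164.]
[ 530. -101.]
[491. -82.]
```

View pics/c1.png

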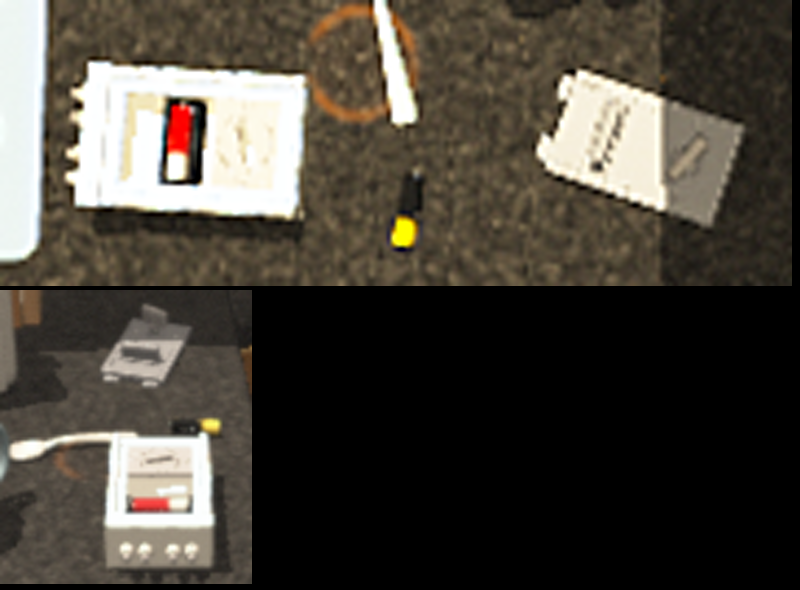

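Tongues and rib are at the cover's left (+y) end and the wing at its right end; the cover lies at yaw of about 72° and the igniter at about 86°. Next I move over the igniter and look with the wrist camera.

arm_command --pt "20 -25 0" --pt "20 -25 0" --pt "22 -25 0" --pt "22 -25 0" --pt "22 -25 0" --pt "22 -25 0" --pt "22 -25 0" --pt "22 -25 0" --pt "22 -25 0" --pt "22 -25 0" --pt "22 -25 0" --pt "22 -25 0" --pt "0 0 0" --pt "0 0 0" --spin '[1.7, 1.7, 1.7, 1.7, 1.7, 1.7, 1.7, 1.7, 1.7, 1.7, 1.7, 1.7, 0, 0]' --jaw 1

```text
time: 1.5
tool_pos: [0.4779, 0.1773, 0.4042]
tool_rot: [3.142, -0.001, 3.068]
contact_force: [-0.9, 0.7, 0.3]
opening: 0.0918
grip_force: 0.0
```

Run:
```python
from h import *
c=cam("wrist"); np.savez("w1.npz",**c); cv2.imwrite("pics/w1.png",c["img"][...,::-1])
o=observe(); print(o["time"],o["tool_pos"],o["tool_rot"],np.round(c["world_from_camera"],3).tolist(),c["fx"])
```

```text
1.55 [0.47747308 0.17785909 0.40435351] [ 3.14146629e+00 -1.22107714e-03  3.06912539e+00] [[0.074, -0.967, -0.244, 0.411], [0.997, 0.072, 0.018, 0.182], [-0.0, -0.245, 0.97, 0.385], [0.0, 0.0, 0.0, 1.0]] 294.3669018754507
```

View pics/w1.png

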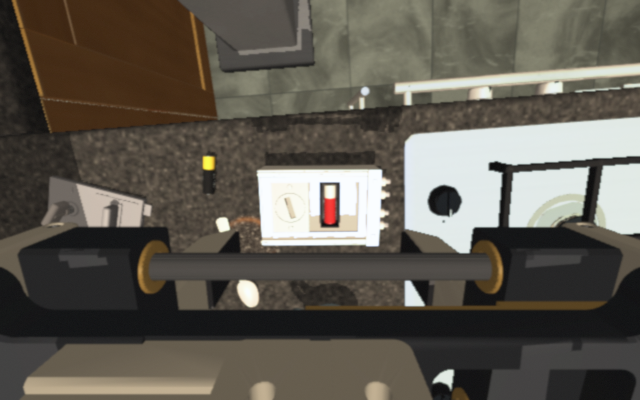

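The wrist view shows the igniter at (320,205), its receptacle slot at (290,207), tilted, and the cover at (95,205). Next I measure the slot's angle and the igniter's pose.

Run:
```python
from h import *
c=dict(np.load("w1.npz")); W=cloud(c); im=c["img"]
S=W[150:260,245:400]; k=(S[...,2]>0.03)&(S[...,2]<0.07); 
n,l,st,_=cv2.connectedComponentsWithStats(k.astype(np.uint8)); b=1+np.argmax(st[1:,4]); 
m=cv2.morphologyEx((l==b).astype(np.uint8),cv2.MORPH_OPEN,np.ones((9,9))).astype(bool)
r=cv2.minAreaRect(S[m][:,:2].astype(np.float32)*1000); print(r, st[b]); print(np.round(cv2.boxPoints(r)))
P=S[m]; print(np.histogram(P[:,2],bins=np.arange(.03,.07,.002)))
g=cv2.cvtColor(im,cv2.COLOR_RGB2GRAY)[185:232,270:310]
print(W[207,275:306,2].round(3))
big=cv2.resize(im[160:250,250:400],None,fx=5,fy=5,interpolation=cv2.INTER_CUBIC); cv2.imwrite("pics/w1c.png",big[...,::-1])
print(g[10:35,8:32])
```

```text
((501.05340576171875, 174.0725555419922), (142.24185180664062, 92.11207580566406), 86.22623443603516) [  12   17  133   79 6891]
[[450. 106.]
 [542. 100.]
 [552. 242.]
 [460. 248.]]
(array([  27,   32,   26,   28,   31,   49,  601, 3130,  275,  267,  776,
        717,  395,    5,    0,    0,    0,    0,    0,    0]), array([0.03 , 0.032, 0.034, 0.036, 0.038, 0.04 , 0.042, 0.044, 0.046,
       0.048, 0.05 , 0.052, 0.054, 0.056, 0.058, 0.06 , 0.062, 0.064,
       0.066, 0.068, 0.07 ]))
[0.045 0.044 0.045 0.044 0.044 0.043 0.045 0.045 0.045 0.045 0.044 0.046
 0.009 0.011 0.01  0.011 0.01  0.009 0.044 0.045 0.045 0.045 0.045 0.044
 0.046 0.045 0.045 0.043 0.045 0.045 0.045]
[[246 244 238 232 230 239 245 247 248 249 248 248 248 248 248 248 247 245
  242 238 238 242 247 249]
 [244 236 233 239 243 247 248 248 247 246 244 245 247 248 249 248 248 248
  248 246 239 234 239 247]
 [237 230 238 245 247 246 242 237 234 231 229 235 244 248 248 249 249 249
  249 248 246 240 236 242]
 [237 240 245 247 247 242 216 193 207 216 218 226 240 247 249 249 249 249
  249 249 249 247 243 239]
 [242 246 247 248
[... 1404 characters left out ...]
48 248 248 248 248 248 249 249 247 234 205 202 211 214 216 229 243
  249 250 250 250 250 250]
 [245 248 248 248 249 248 248 248 249 249 242 215 196 208 213 215 223 240
  248 250 250 250 250 249]
 [242 246 248 249 249 249 249 249 249 249 246 224 197 204 212 214 218 234
  246 249 250 250 250 248]
 [236 240 246 248 249 249 249 249 249 249 247 233 200 198 207 206 207 223
  243 249 250 250 248 243]
 [239 232 239 246 248 249 249 249 249 249 249 243 216 193 197 196 202 221
  240 248 249 248 242 239]
 [245 237 230 237 245 248 249 249 249 249 249 247 232 213 214 225 238 244
  247 248 245 240 238 244]
 [248 246 240 233 236 243 247 248 249 249 249 249 247 245 245 247 249 249
  247 244 234 231 241 249]]
```

View pics/w1c.png

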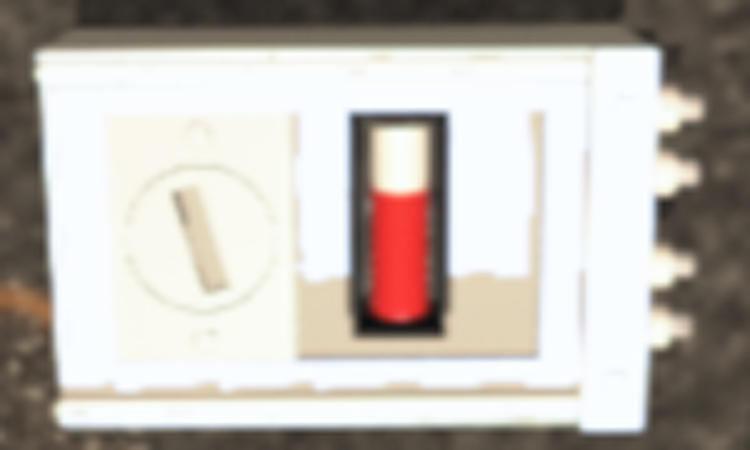

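Run:
```python
from h import *
c=dict(np.load("w1.npz")); g=cv2.cvtColor(c["img"],cv2.COLOR_RGB2GRAY)
m=np.zeros_like(g); m[196:220,283:297]=(g[196:220,283:297]<230)
n,l,st,_=cv2.connectedComponentsWithStats(m); b=1+np.argmax(st[1:,4]); v,u=np.nonzero(l==b); print(st[b])
P=np.array([onplane(c,a,b_,0.045)[:2] for a,b_ in zip(u,v)])*1000
r=cv2.minAreaRect(P.astype(np.float32)); print(r)
w,V=np.linalg.eigh(np.cov((P-P.mean(0)).T)); d=V[:,1]; y=np.degrees(np.arctan2(d[1],d[0])); print(P.mean(0), y, "eig",np.sqrt(w))
```

```text
[284 197  12  22 123]
((499.2263488769531, 139.28038024902344), (26.644792556762695, 6.536713123321533), 12.408740043640137)
[499.05627882 139.30649809] -167.1951985361514 eig [1.96679352 7.77845533]
```

arm_command --pt "0 -30 0" --pt "0 -35 0" --pt "0 -40 0" --pt "0 -40 0" --pt "0 -40 0" --pt "0 -40 0" --pt "0 -35 0" --pt "0 -20 0" --pt "0 0 0" --pt "0 0 0" --spin '[-2, -2, -2, -2, -2, -2, -2, 0, 0, 0]'

```text
time: 2.55
tool_pos: [0.4776, -0.1013, 0.4047]
tool_rot: [3.141, -0.001, 2.826]
contact_force: [-0.1, -0.1, 0.2]
opening: 0.0918
grip_force: 0.0
```

Run:
```python
from h import *
c=cam("wrist"); np.savez("w2.npz",**c); im=c["img"]
o=observe(); print(o["time"],o["tool_pos"],o["tool_rot"])
W=cloud(c)
cv2.imwrite("pics/w2.png",im[...,::-1])
S=W[120:280,220:420]
for z0,z1 in [(0.005,0.05),(0.018,0.05)]:
    k=(S[...,2]>z0)&(S[...,2]<z1)&(abs(S[...,0]-.5)<.09)
    n,l,st,ce=cv2.connectedComponentsWithStats(k.astype(np.uint8))
    for b in range(1,n):
        if st[b,4]<40: continue
        P=S[l==b]; r=cv2.minAreaRect(P[:,:2].astype(np.float32)*1000); print(z0,st[b],r,P.mean(0),np.percentile(P[:,2],[10,50,90]))
```

```text
2.6 [ 0.47765689 -0.10091357  0.40473184] [ 3.14096663e+00 -4.24016842e-04  2.82665049e+00]
0.005 [192   0   8  35 230] ((460.35955810546875, 29.83783721923828), (6.499067306518555, 42.377933502197266), 79.16104125976562) [0.45856617 0.02971659 0.01384072] [0.01056267 0.01442254 0.01654083]
0.005 [  42   54   97   55 4898] ((498.86529541015625, -121.02918243408203), (128.47064208984375, 72.1506576538086), 70.53763580322266) [ 0.49596854 -0.12382189  0.01264602] [0.00905412 0.01021092 0.02436879]
0.018 [104  68   9  35 274] ((505.94232177734375, -99.33336639404297), (9.970117568969727, 43.173316955566406), 69.68457794189453) [ 0.50485879 -0.09920854  0.02911186] [0.02736698 0.02954463 0.03061947]
0.018 [ 54  73  17  28 229] ((487.11474609375, -152.80471801757812), (12.305601119995117, 32.73448944091797), 39.63116455078125) [ 0.48601124 -0.15187587  0.04174339] [0.03599972 0.04322353 0.04451266]
```

View pics/w2.png

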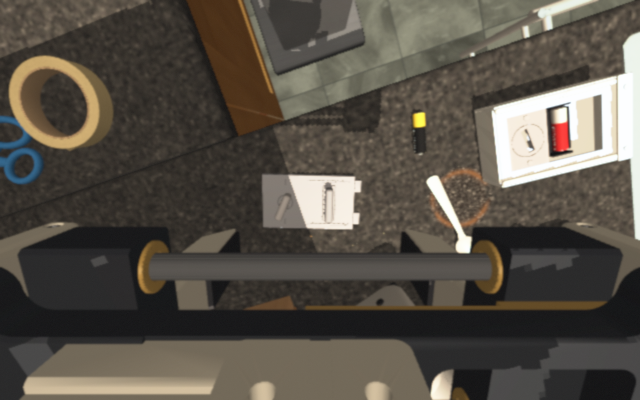

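The cover is at about (312,203), its rib at (329,203) and its wing at (283,208). The slot yaw is 12.6°, so the target stud angle is about -0.29, and the current stud angle is about 0.5. Next I narrow the jaw and descend on the rib.

arm_command --pt "5 0 -20" --pt "6 0 -30" --pt "6 1 -30" --pt "6 1 -30" --pt "6 0 -30" --pt "0 0 -20" --pt "0 0 -10" --pt "0 0 0" --pt "0 0 0" --spin '[-1, -1, 0, 0, 0, 0, 0, 0, 0]' --jaw -0.3 --squeeze 40

```text
time: 3.5
tool_pos: [0.5071, -0.0998, 0.2356]
tool_rot: [3.141, 0.001, 2.792]
contact_force: [-0.1, -0.5, 0.4]
opening: 0.0326
grip_force: 0.0
```

Run:
```python
from h import *
o=observe(); print(o["time"],o["tool_pos"],np.degrees(o["tool_rot"]),o["contact_force"],o["opening"])
c=cam("wrist"); np.savez("w3.npz",**c); im=c["img"]
cv2.imwrite("pics/w3.png",im[...,::-1])
```

```text
3.5 [ 0.50712115 -0.09975151  0.23557335] [1.79991378e+02 6.80524423e-02 1.59942382e+02] [-0.12860874 -0.4615488   0.42067479] 0.03262045096828419
```

View pics/w3.png

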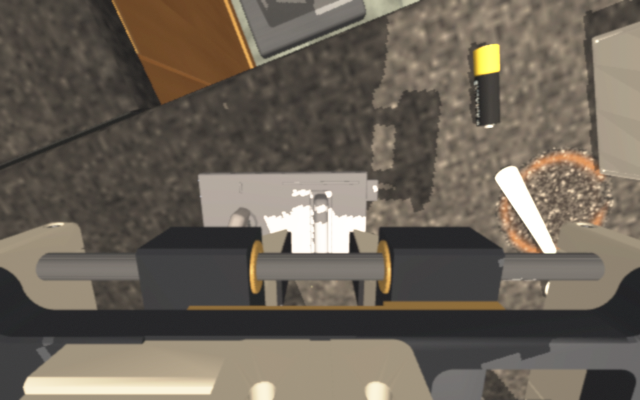

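The rib at (320,215) lies centred between the fingers. Next I descend, grip and lift a little.

arm_command --pt "0 0 -15" --pt "0 0 -15" --pt "0 0 -10" --pt "0 0 -4" --pt "0 0 0" --pt "0 0 0" --spin '[0, 0, 0, 0, 0, 0]'

```text
time: 4.15
tool_pos: [0.5071, -0.1004, 0.1913]
tool_rot: [3.142, 0.001, 2.791]
contact_force: [0.9, -0.8, -0.2]
opening: 0.0318
grip_force: 0.0
```

arm_command --pt "0 0 0" --pt "0 0 0" --pt "0 0 0" --pt "0 0 0" --pt "0 0 0" --spin '[0, 0, 0, 0, 0]' --jaw -1

```text
time: 4.65
tool_pos: [0.5069, -0.1003, 0.191]
tool_rot: [3.141, 0.001, 2.791]
contact_force: [-0.1, 1.3, 3.1]
opening: 0.0097
grip_force: 40.0
```

arm_command --pt "0 0 10" --pt "0 0 25" --pt "0 0 30" --pt "0 0 30" --pt "0 15 20" --pt "0 30 0" --pt "0 40 0" --pt "0 40 0" --pt "0 40 0" --pt "-2 40 0" --pt "-3 35 0" --pt "0 25 0" --pt "0 15 0" --pt "0 2 0" --pt "0 0 0" --pt "0 0 0" --spin '[0, 0, 0, 0, 0, 2, 2, 2, 2, 2, 2, 2, 2.3, 0, 0, 0]'

```text
time: 6.25
tool_pos: [0.5019, 0.1806, 0.3057]
tool_rot: [-3.141, -0.0, 3.073]
contact_force: [0.3, 1.0, -2.1]
opening: 0.01
grip_force: 40.0
```

Run:
```python
from h import *
o=observe(); print(o["time"],o["tool_pos"],np.degrees(o["tool_rot"]),o["contact_force"],o["opening"])
xd=np.array([np.cos(np.radians(86.2)),np.sin(np.radians(86.2))])
for n in ["wrist","top","side"]:
    c=cam(n); np.savez(f"{n}4.npz",**c); W=cloud(c); P=W.reshape(-1,3)
    near=(abs(P[:,0]-.5)<.1)&(abs(P[:,1]-.165)<.13)
    for z0,z1,t in [(0.042,0.06,"ign"),(0.115,0.152,"cover")]:
        k=(near&(P[:,2]>z0)&(P[:,2]<z1)).reshape(W.shape[:2]).astype(np.uint8)
        m,l,st,_=cv2.connectedComponentsWithStats(k); 
        if m<2: continue
        b=1+np.argmax(st[1:,4]); Q=W[l==b]
        print(n,t,st[b],cv2.minAreaRect(Q[:,:2].astype(np.float32)*1000),np.percentile(Q[:,2],[5,50,95]))
    if n!="top":
        pass
a=dict(np.load("wrist4.npz"))["img"][80:300,180:460]; b=dict(np.load("side4.npz"))["img"][180:300,260:400]
cv2.imwrite("pics/m4.png",np.hstack([cv2.resize(a,(420,330)),cv2.resize(b,(380,330))])[...,::-1])
```

```text
6.25 [0.50192982 0.1805855  0.30571062] [-1.79977293e+02 -1.63939556e-02  1.76094577e+02] [ 0.32335012  1.0011604  -2.12312412] 0.009989255579498226
wrist ign [ 224  155  178   72 4728] ((485.4500427246094, 175.37527465820312), (141.93142700195312, 60.73085403442383), 86.200927734375) [0.0439258  0.04956372 0.05444735]
wrist cover [  165   182   227    71 11128] ((482.8883056640625, 158.96722412109375), (129.46763610839844, 40.90968322753906), 86.9871826171875) [0.12009892 0.12472288 0.14384991]
top ign [201 187  48  32 231] ((501.65057373046875, 170.83026123046875), (131.08558654785156, 91.16947174072266), 86.66847229003906) [0.04282218 0.04773371 0.05265217]
top cover [201 187  47  27 241] ((501.034423828125, 154.3948211669922), (119.89846801757812, 72.23458099365234), 86.16358184814453) [0.11996268 0.123756   0.12670694]
side ign [307 246  39  37 841] ((503.19305419921875, 174.8795928955078), (145.9882354736328, 92.01007080078125), 86.1921157836914) [0.04318906 0.04698475 0.05508868]
side cover [312 233  30  18 484] ((502.90252685546875, 188.95750427246094), (65.69425964355469, 70.66692352294922), 87.6986083984375) [0.11854433 0.12501395 0.14426186]
```

View pics/m4.png

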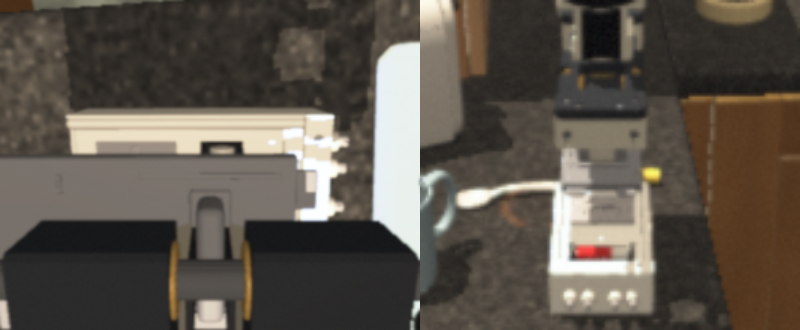

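Cover and igniter are parallel within about 0.3°. The cover is about 1 mm off in x and about 16 mm short of home. Next I correct this and lower carefully.

arm_command --pt "1 1 -10" --pt "0 0 -20" --pt "0 0 -20" --pt "0 0 -10" --pt "0 0 -3" --pt "0 0 -2" --pt "0 0 0" --pt "0 0 0" --spin '[0, 0, 0, 0, 0, 0, 0, 0]'

```text
time: 7.2
tool_pos: [0.503, 0.1827, 0.2415]
tool_rot: [3.141, 0.001, 3.075]
contact_force: [0.8, 0.1, -2.4]
opening: 0.0098
grip_force: 40.0
```

arm_command --pt "0 0 -1" --pt "0 0 -1" --pt "0 0 -1" --pt "0 0 -1" --pt "0 0 0" --pt "0 0 0" --spin '[0, 0, 0, 0, 0, 0]'

```text
time: 7.8
tool_pos: [0.5028, 0.1827, 0.2367]
tool_rot: [3.142, -0.0, 3.075]
contact_force: [-0.2, 0.0, -1.7]
opening: 0.0097
grip_force: 40.0
```

arm_command --pt "0 0 -0.5" --pt "0 0 -0.5" --pt "0 0 -0.5" --pt "0 0 0" --pt "0 0 0" --spin '[0, 0, 0, 0, 0]'

```text
time: 8.3
tool_pos: [0.5028, 0.1827, 0.2352]
tool_rot: [3.141, -0.0, 3.075]
contact_force: [0.7, 0.3, -1.5]
opening: 0.0095
grip_force: 40.0
```

Run:
```python
from h import *
o=observe(); print(o["time"],o["tool_pos"],np.degrees(o["tool_rot"]),o["contact_force"],o["torque"])
for n in ["wrist","top","side"]:
    c=cam(n); np.savez(f"{n}5.npz",**c); W=cloud(c); P=W.reshape(-1,3)
    near=(abs(P[:,0]-.5)<.1)&(abs(P[:,1]-.165)<.13)
    k=(near&(P[:,2]>0.042)&(P[:,2]<0.059)).reshape(W.shape[:2])
    hs=cv2.cvtColor(c["img"],cv2.COLOR_RGB2GRAY); Q=W[k]; print(n,np.histogram(Q[:,2],bins=np.arange(.042,.06,.002))[0])
a=dict(np.load("wrist5.npz"))["img"][110:240,200:440]; b=dict(np.load("side5.npz"))["img"][215:305,285:375]
cv2.imwrite("pics/m5.png",np.hstack([cv2.resize(a,(480,300)),cv2.resize(b,(300,300))])[...,::-1])
```

```text
8.3 [0.50277599 0.18270825 0.23521527] [ 1.79993812e+02 -1.48938162e-03  1.76189798e+02] [ 0.72035548  0.31044559 -1.46986455] [ 0.09126581 -0.0067614  -0.01051348]
wrist [ 280 1184  305 1255 2224 5010 6270  286]
top [12 19 34 41 71 87 55 19]
side [ 21  50  46  86 136 168 219  58]
```

View pics/m5.png

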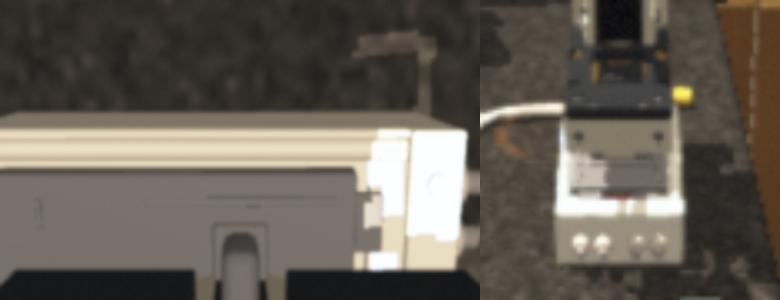

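The cover lies between the rails, parallel, and its rear edge is about 15 mm from the lip. I keep lowering to contact.

arm_command --pt "0 0 -0.5" --pt "0 0 -0.5" --pt "0 0 0" --pt "0 0 0" --spin '[0, 0, 0, 0]'

```text
time: 8.85
tool_pos: [0.5028, 0.1827, 0.235]
tool_rot: [3.141, 0.001, 3.075]
contact_force: [-1.2, -0.0, 5.0]
opening: 0.0099
grip_force: 40.0
```

arm_command --pt "0 0 -0.5" --pt "0 0 0" --pt "0 0 0" --spin '[0, 0, 0]'

```text
time: 9.15
tool_pos: [0.5027, 0.1827, 0.235]
tool_rot: [3.141, 0.001, 3.075]
contact_force: [-3.5, -1.6, 9.6]
opening: 0.0092
grip_force: 40.0
```

arm_command --pt "0 0 0.6" --pt "0 1 0" --pt "0.2 2 0" --pt "0.1 2 0" --pt "0.1 2 0" --pt "0.1 2 0" --pt "0.2 2 0" --pt "0 0 0" --spin '[0, 0, 0, 0, 0, 0, 0, 0]'

```text
time: 9.95
tool_pos: [0.504, 0.1933, 0.235]
tool_rot: [-3.141, 0.002, 3.075]
contact_force: [-1.1, -4.0, 5.9]
opening: 0.0093
grip_force: 40.0
```

arm_command --pt "0 1 0" --pt "0.1 1 0" --pt "0 1 0" --pt "0 0 0" --spin '[0, 0, 0, 0]'

```text
time: 10.35
tool_pos: [0.5041, 0.1962, 0.235]
tool_rot: [-3.141, 0.002, 3.075]
contact_force: [-0.7, -5.0, 4.8]
opening: 0.01
grip_force: 40.0
```

arm_command --pt "0 0.5 0" --pt "0.1 0.5 0" --pt "0 0.5 0" --pt "0 0 0" --spin '[0, 0, 0, 0]'

```text
time: 10.75
tool_pos: [0.5042, 0.1975, 0.235]
tool_rot: [-3.14, 0.002, 3.075]
contact_force: [-0.2, -5.2, 5.5]
opening: 0.0099
grip_force: 40.0
```

arm_command --pt "0 0.5 0" --pt "0 0.5 0" --pt "0 0 0" --spin '[0, 0, 0]'

```text
time: 11.05
tool_pos: [0.5042, 0.1978, 0.235]
tool_rot: [-3.139, 0.001, 3.076]
contact_force: [0.4, -10.4, 7.4]
opening: 0.0096
grip_force: 40.0
```

arm_command --pt "0 0.5 0" --pt "0 0 0" --pt "0 0 0" --spin '[0, 0, 0]'

```text
time: 11.35
tool_pos: [0.5043, 0.1979, 0.235]
tool_rot: [-3.138, 0.001, 3.075]
contact_force: [0.7, -12.8, 7.2]
opening: 0.0096
grip_force: 40.0
```

Run:
```python
from h import *
o=observe(); print(o["time"],o["tool_pos"],np.degrees(o["tool_rot"]),o["contact_force"],o["torque"])
a=cam("wrist")["img"][110:240,200:440]; b=cam("side")["img"][215:305,285:375]
cv2.imwrite("pics/m6.png",np.hstack([cv2.resize(a,(480,300)),cv2.resize(b,(300,300))])[...,::-1])
```

```text
11.35 [0.50427242 0.19791069 0.23502811] [-1.79809404e+02  7.94410590e-02  1.76208974e+02] [  0.69196724 -12.76019748   7.23336213] [-2.02647867  0.02036332 -0.00256233]
```

View pics/m6.png

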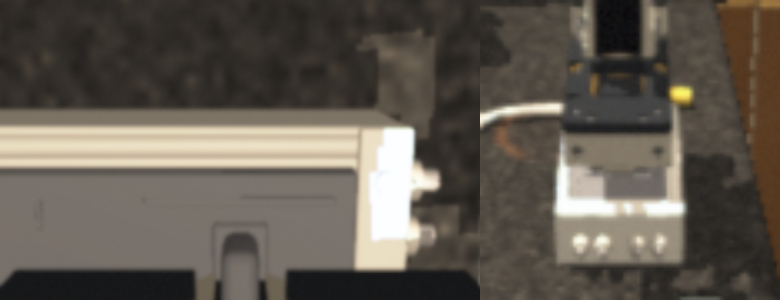

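The cover is home: its rear edge is flush with the lip and it sits between the rails. Next I relax the push, release, rise and hover over the wing.

arm_command --pt "0 -0.6 0" --pt "0 -0.6 0.2" --pt "0 0 0" --spin '[0, 0, 0]'

```text
time: 11.75
tool_pos: [0.5042, 0.1975, 0.235]
tool_rot: [-3.14, 0.001, 3.075]
contact_force: [0.7, -5.6, 3.5]
opening: 0.0098
grip_force: 40.0
```

arm_command --pt "0 0 0" --pt "0 0 0" --pt "0 0 0" --pt "0 0 5" --pt "0 0 15" --pt "0 0 25" --pt "0 0 30" --pt "-10 -20 20" --pt "-10 -20 10" --pt "-4 -17 0" --pt "0 0 0" --pt "0 0 0" --spin '[0, 0, 0, 0, 0, 0, 0, 0, 0, 0, 0, 0]' --jaw -0.3

```text
time: 12.95
tool_pos: [0.4798, 0.1416, 0.3398]
tool_rot: [3.141, 0.001, 3.074]
contact_force: [0.8, 0.3, 0.6]
opening: 0.032
grip_force: 0.0
```

```bash
cat > wing.py <<'E'
from h import *
o=observe(); print(o["time"],o["tool_pos"],np.degrees(o["tool_rot"]),o["contact_force"])
for n in ["wrist","top"]:
    c=cam(n); np.savez(f"{n}7.npz",**c); W=cloud(c); P=W.reshape(-1,3)
    near=(abs(P[:,0]-.5)<.05)&(abs(P[:,1]-.17)<.08)
    for z0,z1,t in [(0.078,0.092,"wing"),(0.066,0.076,"rib"),(0.0505,0.0575,"cover")]:
        k=(near&(P[:,2]>z0)&(P[:,2]<z1)).reshape(W.shape[:2]).astype(np.uint8)
        m,l,st,_=cv2.connectedComponentsWithStats(k)
        for b in range(1,m):
            if st[b,4]<25: continue
            Q=W[l==b]; print(n,t,st[b],cv2.minAreaRect(Q[:,:2].astype(np.float32)*1000),np.percentile(Q[:,2],[5,50,95]).round(4))
E
python3 wing.py
```

```text
12.95 [0.47977348 0.14160275 0.33983051] [1.79968091e+02 2.95705956e-02 1.76145005e+02] [0.75949881 0.3190437  0.56881712]
wrist wing [309 214  22  39 441] ((499.69036865234375, 140.15347290039062), (10.32578182220459, 34.02002716064453), 65.38214874267578) [0.0808 0.0874 0.0888]
wrist rib [377 204  13  32 280] ((495.5345153808594, 197.49789428710938), (10.284505844116211, 28.18760108947754), 86.97574615478516) [0.0675 0.0732 0.0746]
wrist cover [ 280  174  155   79 7492] ((493.7780456542969, 174.872802734375), (141.1826171875, 76.94046783447266), 86.39118194580078) [0.0517 0.0539 0.0554]
```

Wing centre is at (0.500, 0.1405) with yaw 65.4°, so the stud angle is about 0.36. Next I align, descend and grip.

arm_command --pt "7 0 -10" --pt "7 -1 -20" --pt "6 0 -20" --pt "0 0 -20" --pt "0 0 -12" --pt "0 0 -6" --pt "0 0 -3" --pt "0 0 0" --pt "0 0 0" --spin '[-7, -7, -6.7, 0, 0, 0, 0, 0, 0]'

```text
time: 13.95
tool_pos: [0.4999, 0.1406, 0.2493]
tool_rot: [3.141, 0.001, 2.714]
contact_force: [0.1, 0.7, -0.4]
opening: 0.0322
grip_force: 0.0
```

arm_command --pt "0 0 0" --pt "0 0 0" --pt "0 0 0" --pt "0 0 0" --spin '[0, 0, 0, 0]' --jaw -1 --squeeze 35

```text
time: 14.35
tool_pos: [0.4998, 0.1405, 0.2488]
tool_rot: [3.141, 0.001, 2.714]
contact_force: [0.2, 0.2, 1.6]
opening: 0.0084
grip_force: 34.9
```

arm_command --pt "0 0 0" --pt "0 0 0" --pt "0 0 0" --pt "0 0 0" --pt "0 0 0" --pt "0 0 0" --pt "0 0 0" --pt "0 0 0" --pt "0 0 0" --spin '[4, 6, 6, 6, 6, 6, 3, 0, 0]'

```text
time: 15.25
tool_pos: [0.4998, 0.1402, 0.2488]
tool_rot: [-3.141, 0.0, -2.925]
contact_force: [-0.5, -4.8, 3.0]
opening: 0.0088
grip_force: 34.9
```

arm_command --pt "0 0 -0.5" --pt "0 0 -0.5" --pt "0 0 -0.5" --pt "0 0 -0.5" --pt "0 0 0" --spin '[0, 0, 0, 0, 0]'

```text
time: 15.75
tool_pos: [0.4998, 0.1402, 0.2466]
tool_rot: [-3.141, 0.0, -2.924]
contact_force: [-0.5, -5.7, 4.1]
opening: 0.0089
grip_force: 34.9
```

The stud is sinking with little force, so the pin is in the slot. I keep pushing.

arm_command --pt "0 0 -1" --pt "0 0 -1" --pt "0 0 -1" --pt "0 0 -1" --pt "0 0 -1" --pt "0 0 -1" --pt "0 0 -1" --pt "0 0 -1" --pt "0 0 0" --pt "0 0 0" --spin '[0, 0, 0, 0, 0, 0, 0, 0, 0, 0]'

```text
time: 16.75
tool_pos: [0.4998, 0.1402, 0.2392]
tool_rot: [-3.141, 0.0, -2.924]
contact_force: [-1.9, -5.2, 8.2]
opening: 0.0087
grip_force: 34.9
```

arm_command --pt "0 0 -0.6" --pt "0 0 -0.4" --pt "0 0 -0.4" --pt "0 0 0" --pt "0 0 0" --spin '[0, 0, 0, 0, 0]'

```text
time: 17.25
tool_pos: [0.4998, 0.1402, 0.2379]
tool_rot: [-3.141, 0.001, -2.924]
contact_force: [-1.7, -6.8, 9.8]
opening: 0.0088
grip_force: 34.9
```

arm_command --pt "0 0 -0.4" --pt "0 0 0" --pt "0 0 0" --pt "0 0 0" --pt "0 0 0" --pt "0 0 0" --pt "0 0 0" --pt "0 0 0" --spin '[0, -3, -5, -5, -5, -5, 0, 0]'

```text
time: 18.05
tool_pos: [0.4997, 0.1406, 0.2376]
tool_rot: [3.141, 0.001, 2.957]
contact_force: [-2.1, -3.3, 9.9]
opening: 0.0088
grip_force: 34.9
```

```bash
python3 -c "
from h import *
o=observe();print(o['torque'],o['tool_pos'],o['contact_force'],o['qpos'])"
```

```text
[-0.57545251  0.41655447 -0.04304661] [0.4997292  0.14057674 0.23759172] [-2.07845726 -3.29016316  9.86297507] [ 1.26463578e-01  5.28725598e-01  1.75054278e+00  2.34182834e-04
  8.61401988e-01 -1.26020809e+00]
```

arm_command --pt "0 0 0" --pt "0 0 0" --pt "0 0 0" --pt "0 0 0" --pt "0 0 0" --pt "0 0 0" --pt "0 0 0" --pt "0 0 0" --pt "0 0 0" --pt "0 0 0" --pt "0 0 0" --pt "0 0 0" --pt "0 0 0" --spin '[-5, -6, -6, -6, -6, -6, -6, -6, -6, -5, -3, 0, 0]'

```text
time: 19.35
tool_pos: [0.5002, 0.1413, 0.2379]
tool_rot: [3.138, -0.001, 1.892]
contact_force: [-1.2, 1.9, 10.4]
opening: 0.0084
grip_force: 34.9
```

```bash
python3 -c "
from h import *
o=observe();print(o['torque'],o['tool_pos'],o['contact_force'],np.degrees(o['tool_rot']))"
```

```text
[ 0.19897338  0.18007617 -0.0728377 ] [0.50023802 0.14129075 0.23793961] [-1.20379867  1.88429284 10.39481562] [ 1.79788999e+02 -4.15063898e-02  1.08430266e+02]
```

arm_command --pt "0 0 0" --pt "0 0 0" --pt "0 0 0" --spin '[-2, -2, 0]'

```text
time: 19.65
tool_pos: [0.5003, 0.1413, 0.238]
tool_rot: [3.138, -0.001, 1.822]
contact_force: [0.2, 0.8, 10.4]
opening: 0.0091
grip_force: 34.9
```

arm_command --pt "0 0 1" --pt "0 0 1" --pt "0 0 1" --pt "0 0 0.5" --pt "0 0 0" --pt "0 0 0" --spin '[0, 0, 0, 0, 0, 0]'

```text
time: 20.25
tool_pos: [0.5003, 0.1412, 0.2409]
tool_rot: [3.138, -0.001, 1.823]
contact_force: [2.3, 3.4, 5.8]
opening: 0.0086
grip_force: 34.9
```

arm_command --pt "0 0 0" --pt "0 0 0" --pt "0 0 0" --pt "0 0 5" --pt "0 0 15" --pt "0 0 25" --pt "0 0 30" --pt "-10 0 20" --pt "-10 0 4" --pt "0 0 0" --pt "0 0 0" --spin '[0, 0, 0, 0, 0, 8, 8, 8, 8, 8, 0]' --jaw -0.3

```text
time: 21.35
tool_pos: [0.4794, 0.1405, 0.3398]
tool_rot: [3.141, 0.0, 2.523]
contact_force: [0.4, -0.1, -0.7]
opening: 0.0322
grip_force: 0.0
```

arm_command --pt "0 0 0" --pt "0 0 0" --pt "0 0 0" --pt "0 0 0" --pt "0 0 0" --spin '[8, 8, 8, 8, 0]'

```text
time: 21.85
tool_pos: [0.4798, 0.1404, 0.339]
tool_rot: [-3.142, -0.001, 3.078]
contact_force: [0.3, -0.0, -0.2]
opening: 0.032
grip_force: 0.0
```

```bash
sed -i 's/(0.078,0.092,"wing")/(0.0765,0.092,"wing")/; s/(0.066,0.076/(0.066,0.0755/' wing.py; python3 wing.py
```

```text
21.85 [0.47976404 0.14043946 0.3390467 ] [-1.79996859e+02 -3.13017575e-02  1.76352908e+02] [ 0.34512611 -0.04366218 -0.16360028]
wrist wing [302 223  39  19 377] ((499.6113586425781, 140.25474548339844), (9.40483283996582, 33.625064849853516), 14.431974411010742) [0.0774 0.0798 0.081 ]
wrist rib [379 205  13  22 258] ((491.1300354003906, 197.69186401367188), (9.992825508117676, 19.67533302307129), 85.20394134521484) [0.0684 0.0733 0.0748]
wrist rib [303 219  37  14 120] ((495.94073486328125, 140.0018768310547), (3.8159019947052, 32.93817901611328), 8.29649829864502) [0.0666 0.071  0.0751]
wrist cover [ 282  175  154   78 7473] ((493.59539794921875, 175.41009521484375), (141.13064575195312, 75.69365692138672), 86.63159942626953) [0.0514 0.0539 0.0554]
```

The wing sank about 7.8 mm and stays at about 72°. The rib and cover heights are unchanged, so the stud is locked.

```bash
python3 -c "
from cell import *
print(hand_in())"
```

```text
the job is handed in; nothing more can be done
None
```

The cover is on and fully home under the lip, and the stud is turned about 86° clockwise and caught about 8 mm in by camera; I handed the job in at about 22 s, but `hand_in()` returned no verdict.

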